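# Draw the spring latch with the key and hold it

### The arm

A 7-joint arm with a two-finger parallel gripper is mounted at the origin on a cart in front of the work surface, level with it; the furniture and walls round the work are solid. World frame = base frame: x ahead of the robot, y to its left, z up, the work surface at z = 0. Lengths are in m, angles in rad, forces in N, time in s.
With the tool pointing down it reaches from about 0.4 to 0.85 m from the base axis. Payload 10.4 kg.
Tool frame: the origin (TCP) lies midway between the tips of the shut fingers; the grasp point (between the pads) lies 19 mm behind it; z points along the fingers, x is the direction in which the jaws open and shut, and the axes are right-handed (so a half turn about z gives the same grasp; the last joint's range is limited). The gripper opens to 85 mm and grips with 20 to 120 N. Pads are 22 mm wide; open, the fingers measure 114 mm over their backs; the gripper's body (76 mm by 85 mm) begins 54 mm behind the grasp point. The pads swing forward as they close: fully open they stand 13 mm farther back than shut.
Start: joints at [1.123, 0.332, -0.065, 1.46, 0.022, 1.35, -0.088], TCP at [0.258, -0.569, 0.231] pointing down, gripper open.
Joint ranges: [-2.6, 2.6], [-0.5, 2.12], [-1.47, 1.34], [0.16, 2.42], [-1.27, 4.41], [0.06, 2.06], [-2.6, 2.6]. Speed limits (rad/s): [2.22, 2.22, 2.79, 2.79, 3.14, 3.14, 3.14].

### API

Orientations are given as a unit quaternion [x, y, z, w].
In Python, from workcell import manip, cams gives the robot as it stands.
- The arm moves only by the tool move_arm, never from a script. Its argument "moves" is a list of rows, each a list of 7 numbers: the turn, a rotation vector about the tool's x, y, z in degrees, then the shift along the tool's x, y, z in m, then the finger opening in m, from 0 to 0.0854. A call has 1 to 10 rows; each row is the pose to reach, as a shift and turn from the pose commanded when the call began, along the tool's axes at that moment; what a row does not reach only later rows make up. A row lasts 1/10 s, in which the tool goes at most 50 mm and 8.59 degrees, less where a joint would pass 70% of its speed; a pose out of reach is approached as far as the arm can. A call with a gripper value outside its range is refused whole. The fingers move at their own pace and stop on an object; "grip_force" is the grip in N (left out, the last holds). Time passes only in rows, so rows that repeat a pose let the fingers close. It gives the time, the measured TCP pose, the force and the opening at its end, in the units of the state.
- manip.get_obs(): the state, without advancing time (a new reading comes with each control period).
- cams.camera(name): name is "side" or "top" or "wrist"; returns the picture (480x640x3 uint8, red, green, blue); there is no depth.
- cams.camera_params(name): a dict with "fx", "fy", "cx", "cy" (pixels), "xyz" and "rotation" of the camera in the world. Camera axes: x right, y up, looking along -z (the intrinsics and any distortion apply to the point x, -y, -z); pixel columns grow to the right and rows downward; lengths in m; the calibration is good to about 2 mm. A picture is of the moment at which its call begins: read the wrist's pose just before it. camera_params takes no time and is no camera call; for the wrist camera it gives the pose at the moment of the call.
- manip.hand_in(): hands the job in, once; it reports no verdict.
The state is a dict: "clock": time; "joint_pos": joint angles; "joint_velocities": joint speeds; "tau": joint torques, N m; "position": TCP position; "ee_rot": TCP orientation; "ft_force": force on the tool from outside, world axes, zero at the start; "torque": the same for the moment, N m; "grip_width": opening from 0.0 (shut) to 1.0 (fully open).
Only numpy, scipy, OpenCV 4.12 (cv2) and the standard library are available. Lean on these libraries where they do the work, as an engineer would, in place of code of your own. Each camera call takes 0.05 s, during which the arm holds its last target. There are 200 camera calls.

### The job

A small bottle has been left standing on the keyhole of the grey lock box: stand it upright on the table top. Then take the key from its stand, push it fully home in the lock against its stiff pins, and only once it is home turn it a quarter turn clockwise (seen from above), which draws the latch bolt in. The lock springs back, so finish still gripping the key and holding it turned; do not knock the other things on the table about.

Things in the scene. Friction and masses are not known exactly. Their poses are not given: they have to be found in the camera images.
- lock_box: The lock box, a grey steel case 90 x 70 x 46 mm (x, y, z), fixed; origin under its centre, z up. The lock is mid-top in a flat steel ring, 54 mm diameter, 4 mm high, flush with the plug. The latch bolt sticks out of its -x side. Beware: a blue air hose hangs beside the robot, 0.21 m left of its base; a shoulder that swings left can hit it.
- lock_mouth (a point): Centre of the keyway's mouth on the round dark plug face, 50 mm above the table. It turns with the plug: z up, x along the slot. Slot 15.6 x 6.6 mm (x, y), 28 mm deep, 1.5 mm chamfer at the mouth. Stiff sprung pins fill it from 6 mm down: the key must be pushed down against them, 4 N at first, about 9 N when home, and they push it out again if it is let go; a little yaw wiggling does no harm.
- lock_plug (a joint): Turn of the lock's plug in rad: 0 at rest (slot along the box's x), growing clockwise seen from above to the stop at 1.57, a quarter turn. A spring turns it back when let go; holding it at a quarter turn takes about 0.1 N m. The key has up to 0.2 rad of play in the slot.
- key_stand: Aluminium block, 44 x 36 x 34 mm (x, y, z), fixed to the table, with one slot in its top in which the key stands; origin under its centre.
- key_bow (a point): Centre of the key's bow (grip): a black plate 34 mm wide (point's x), 10 mm thick (y), 32 mm high; z up, away from the blade. The key (50 g) starts upright, blade down, in the stand's slot and lifts straight out. When it is fully home in the lock this point is 26 mm above lock_mouth.
- key_tip (a point): Tip of the key's steel blade, 48 mm below key_bow. The blade is 14 mm (x) by 5 mm (y), 22 mm long, stepped at the tip, and the same either way round. Above it a round shoulder, 20 mm across, stops on the lock's face when the key is fully home.
- bottle_mid (a point): Centre (half-way up) of the small touch-up bottle, grey with a black cap, 26 mm diameter, 74 mm tall, about 40 g, that stands upright on the lock's plug, covering the keyway. z is its axis.
- jar_purple_mid (a point): Bystander: centre of a purple screw-lid jar, 60 mm diameter, 72 mm tall.
- torch_mid (a point): Bystander: centre of a black torch standing on end, 31 mm diameter, 109 mm tall.
- wax_tin_mid (a point): Bystander: centre of a flat round tin with a red lid, 80 mm diameter, 34 mm tall.
- marker_mid (a point): Bystander: centre of a marker pen lying flat, 16 mm thick, 128 mm long along its y.
- screwdriver_mid (a point): Bystander: centre of a screwdriver lying flat, 26 mm thick, 182 mm long along its y.
There are look-alikes about, which are no part of the job. Leave any purple look-alike of the part that bears key_bow alone.

How it is judged:
By the outcome, as a careful person would: the job done as asked, in the order asked, and still so for the second after the job is handed in, while the arm keeps its last pose, push and grip.
It also fails if it takes over 61 s, if anything falls off the work surface, if the arm or the gripper's body presses on something with over 40 N, if the wrist force passes 120 N, or if a joint passes its speed limit or range.

## Working session

There is one attempt and no reset: what is moved stays moved. The work goes in short steps, Python scripts to look and compute and a tool call to move; the robot and the scene stay as the last step left them, time stands still between calls to the robot, and variables do not carry over. Pictures are saved under pics/ and viewed, about 8 in all and at most 12, crops included, and the job is handed in when it is done.

Besides the shell and the picture viewer there is one more tool, called after "Request:" as name([rows], argument=value, ...), one row to a line, values as JSON. move_arm: Moves the arm, as the interface text tells. Its arguments: {"type":"object","properties":{"moves":{"type":"array","items":{"type":"array","items":{"type":"number"}}},"grip_force":{"type":"number"}},"required":["moves"]}

```bash
ls; mkdir -p pics; python3 - <<'E'
from workcell import manip, cams
import cv2,numpy as np
o=manip.get_obs()
print({k:np.round(v,4).tolist() for k,v in o.items()})
for n in ("top","side"):
    im=cams.camera(n); cv2.imwrite(f"pics/{n}0.png",im[:,:,::-1])
for n in ("top","side","wrist"):
    print(n,{k:np.round(v,4).tolist() for k,v in cams.camera_params(n).items()})
E
```

```text
pics
{'clock': 0.0, 'joint_pos': [1.1234, 0.3329, -0.0647, 1.461, 0.0216, 1.3499, -0.0885], 'joint_velocities': [0.0005, -0.0013, 0.0012, -0.0006, 0.002, -0.0016, -0.0004], 'tau': [-0.0006, -62.5445, 0.0488, -39.1606, 0.0161, 0.0099, 0.0], 'position': [0.2574, -0.5691, 0.2305], 'ee_rot': [0.8403, -0.5421, -0.0006, -0.0004], 'ft_force': [-0.2646, 0.4306, -0.1348], 'torque': [0.0381, -0.0561, -0.0161], 'grip_width': 0.9983}
top {'fx': 593.8165, 'fy': 593.8165, 'cx': 323.7435, 'cy': 244.5589, 'xyz': [0.3019, -0.1375, 1.2278], 'rotation': [-0.0666, 0.07, 0.7111, -0.6964]}
side {'fx': 536.2781, 'fy': 536.2781, 'cx': 314.7727, 'cy': 243.1587, 'xyz': [0.4158, -1.0516, 0.4487], 'rotation': [0.5599, -0.0254, -0.0468, 0.8269]}
wrist {'fx': 390.7302, 'fy': 390.7302, 'cx': 321.4113, 'cy': 234.1196, 'xyz': [0.3262, -0.5393, 0.3726], 'rotation': [-0.1243, 0.0806, -0.5361, 0.831]}
```

View pics/top0.png

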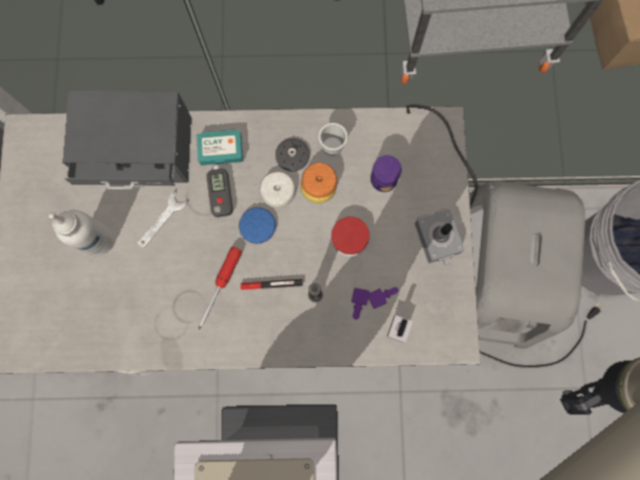

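View pics/side0.png

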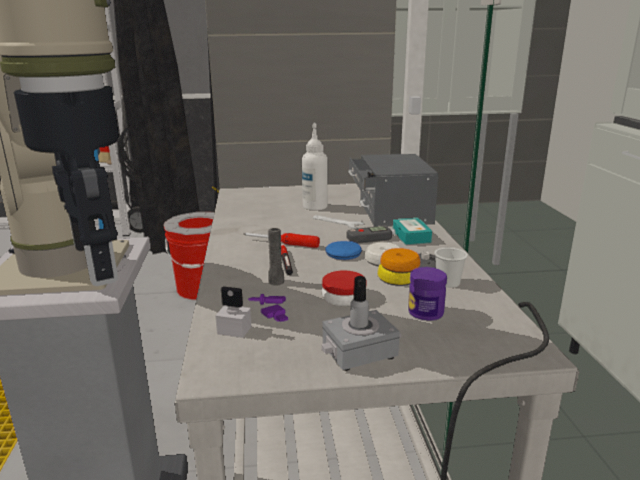

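The top view shows the lock box at about (440,238) with the bottle on it at (442,232), and the key stand at (401,328) with a black bow. The purple look-alike lies flat at (375,298). The real key is the black upright one in the aluminium stand.

```bash
cat > h.py <<'E'
from workcell import manip, cams
import cv2,numpy as np
from scipy.spatial.transform import Rotation as R
from scipy.optimize import least_squares
def ray(p,u,v):
    d=np.array([(u-p["cx"])/p["fx"],-(v-p["cy"])/p["fy"],-1.]); return np.array(p["xyz"]),R.from_quat(p["rotation"]).apply(d)
def at_z(p,u,v,z):
    o,d=ray(p,u,v); return o+d*(z-o[2])/d[2]
def proj(p,X):
    c=R.from_quat(p["rotation"]).inv().apply(np.atleast_2d(X)-np.array(p["xyz"]))
    return np.c_[p["cx"]-p["fx"]*c[:,0]/c[:,2],p["cy"]+p["fy"]*c[:,1]/c[:,2]]
def tri(obs):
    return least_squares(lambda X:np.concatenate([(proj(p,X)[0]-uv) for p,uv in obs]),[.5,-.3,.05]).x
def shift(X,yaw=None):
    o=manip.get_obs();r=R.from_quat(o["ee_rot"]);return r.inv().apply(np.array(X)-o["position"])
E
python3 - <<'E'
from h import *
p=cams.camera_params("top");s=cams.camera_params("side")
for n,uv,z in [("stand",(401,328),.034),("box",(438,239),.046),("capT",(445,229),.124),("jar",(387,172),.072),("torch",(315,290),.109),("tin",(350,236),.034),("purp",(375,298),.01),("corner UR",(464,108),0),("LR",(479,363),0),("UL",(5,115),0),("marker",(272,284),.01)]:
    print(n,at_z(p,*uv,z).round(3))
print("key",tri([(p,(404,324)),(s,(232,288))]).round(3)); print("cap",tri([(p,(446,229)),(s,(360,277))]).round(3))
a=cv2.imread("pics/top0.png")[190:350,380:480]; b=cv2.imread("pics/side0.png")[260:370,210:410]
a=cv2.resize(a,None,fx=3.7,fy=3.7,interpolation=2); b=cv2.resize(b,None,fx=2,fy=2,interpolation=2)
h=max(len(a),len(b)); f=lambda m:cv2.copyMakeBorder(m,0,h-len(m),0,0,0); cv2.imwrite("pics/c1.png",np.hstack([f(a),f(b)]))
E
```

```text
stand [ 0.363 -0.296  0.034]
box [ 0.54  -0.378  0.046]
capT [ 0.544 -0.377  0.124]
jar [ 0.676 -0.277  0.072]
torch [ 0.434 -0.127  0.109]
tin [ 0.553 -0.2    0.034]
purp [ 0.426 -0.249  0.01 ]
corner UR [ 0.843 -0.462  0.   ]
LR [ 0.291 -0.456  0.   ]
UL [0.847 0.548 0.   ]
marker [ 0.46  -0.037  0.01 ]
key [ 0.365 -0.297  0.077]
cap [ 0.547 -0.379  0.123]
```

View pics/c1.png

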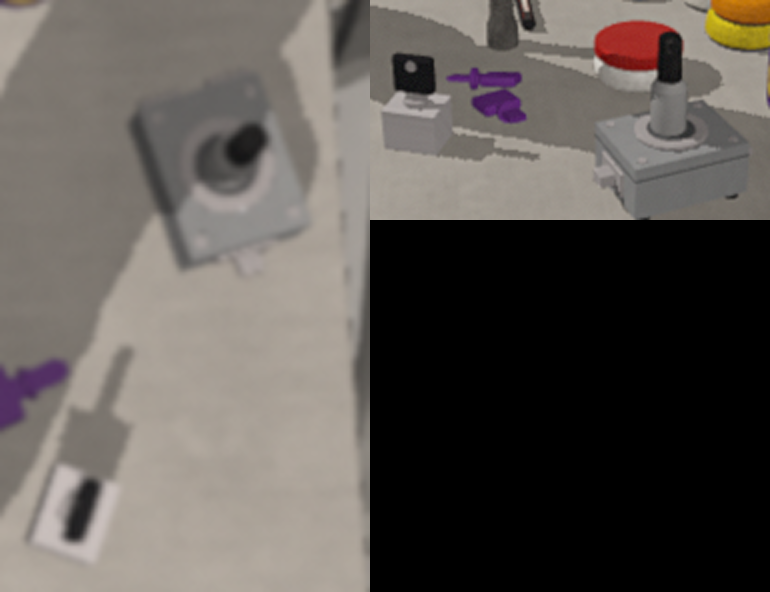

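The crop confirms a black bow upright in the stand, the purple copy flat and separate, and the bottle standing mid-ring. I'm setting out to above the bottle.

Request:
move_arm([
  [0,0,0,-0.054,-0.341,0.03,0.0854],
  [0,0,0,-0.054,-0.341,0.03,0.0854],
  [0,0,0,-0.054,-0.341,0.03,0.0854],
  [0,0,0,-0.054,-0.341,0.03,0.0854],
  [0,0,0,-0.054,-0.341,0.03,0.0854],
  [0,0,0,-0.054,-0.341,0.03,0.0854],
  [0,0,0,-0.054,-0.341,0.03,0.0854],
  [0,0,0,-0.054,-0.341,0.03,0.0854],
  [0,0,0,-0.054,-0.341,0.03,0.0854],
  [0,0,0,-0.054,-0.341,0.03,0.0854],
], grip_force=30)

```text
clock: 1.1
position: [0.545, -0.3808, 0.2011]
ee_rot: [0.84, -0.543, -0.0, 0.0]
ft_force: [-1.2, -0.7, 0.7]
grip_width: 0.998
```

```bash
python3 - <<'E'
from h import *
o=manip.get_obs(); print(o["position"].round(4) if hasattr(o["position"],"round") else o["position"],o["joint_pos"],o["ft_force"])
p=cams.camera_params("wrist"); cv2.imwrite("pics/w1.png",cams.camera("wrist")[:,:,::-1])
print(shift([.5455,-.378,.068]), proj(p,[[.5455,-.378,.124],[.5455,-.378,.05]]))
E
```

```text
[ 0.545  -0.3808  0.2011] [ 0.69498516  0.44525597 -0.21369993  1.3759585   0.09508099  1.33086407
 -0.6687107 ] [-1.19912741 -0.74215658  0.72281624]
[-0.00265178 -0.00203853  0.13326148] [[315.52688771 244.09884011]
 [316.84535603 213.57290551]]
```

View pics/w1.png

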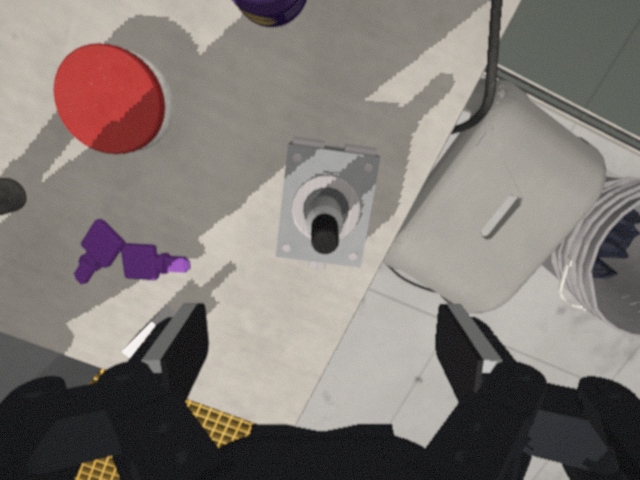

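The wrist view shows the cap top at about (324,238), the ring centre at about (327,207), and box-top corners at (290,143), (380,155), (361,266) and (277,256).

```bash
python3 - <<'E'
from h import *
p=cams.camera_params("wrist")
c=np.array([at_z(p,*u,.046) for u in [(290,143),(380,155),(361,266),(277,256)]])
print(c.round(4),c.mean(0)); 
for i,j in [(3,0),(2,1),(1,0),(2,3)]:
    d=c[j]-c[i];print(np.hypot(*d[:2]),np.degrees(np.arctan2(d[1],d[0])))
r=at_z(p,327,207,.05);k=at_z(p,323,240,.124);print(r,k,shift([*k[:2],.068]),shift([*r[:2],.068]))
t=cams.camera_params("top");s=cams.camera_params("side")
print(proj(t,[k,r]),proj(s,[k,r]))
# wheel: tool-frame camera pose
o=manip.get_obs();q=R.from_quat(o["ee_rot"]);print(q.inv().apply(p["xyz"]-np.array(o["position"])),(q.inv()*R.from_quat(p["rotation"])).as_matrix().round(3))
E
```

```text
[[ 0.5855 -0.3386  0.046 ]
 [ 0.605  -0.4035  0.046 ]
 [ 0.5189 -0.4296  0.046 ]
 [ 0.4988 -0.3637  0.046 ]] [ 0.55203917 -0.38386945  0.046     ]
0.09019356198962981 16.156870448521993
0.08998472982170463 16.81537768772485
0.06778726580300538 106.76591289732518
0.06882397448851586 106.9355512635526
[ 0.55322968 -0.38339798  0.05      ] [ 0.54937487 -0.38137257  0.124     ] [ 0.00201321 -0.0041895   0.13326119] [ 0.00544132 -0.00687464  0.13325999]
[[447.29672034 225.9676484 ]
 [440.63769467 232.22574172]] [[361.23771102 277.2388134 ]
 [363.00364809 323.81705504]]
[ 0.0009713  -0.07495292 -0.14199309] [[ 1.     0.    -0.001]
 [ 0.    -0.956 -0.293]
 [-0.001  0.293 -0.956]]
```

Request:
move_arm([
  [0,0,0,0.003,-0.006,0.02,0.0854],
  [0,0,0,0.003,-0.006,0.05,0.0854],
  [0,0,0,0.003,-0.006,0.09,0.0854],
  [0,0,0,0.003,-0.006,0.12,0.0854],
  [0,0,0,0.003,-0.006,0.13,0.0854],
  [0,0,0,0.003,-0.006,0.13,0.06],
  [0,0,0,0.003,-0.006,0.13,0.04],
  [0,0,0,0.003,-0.006,0.13,0.015],
  [0,0,0,0.003,-0.006,0.13,0.015],
  [0,0,0,0.003,-0.006,0.13,0.015],
], grip_force=30)

```text
clock: 2.15
position: [0.5535, -0.3804, 0.073]
ee_rot: [0.84, -0.542, 0.001, 0.0]
ft_force: [-1.0, 1.4, 6.6]
grip_width: 0.291
```

Request:
move_arm([
  [0,0,0,0,0,0,0.015],
  [0,0,0,0,0,0,0.015],
])

```text
clock: 2.35
position: [0.5534, -0.3804, 0.073]
ee_rot: [0.84, -0.542, 0.001, 0.0]
ft_force: [-1.3, 1.0, 6.9]
grip_width: 0.292
```

Request:
move_arm([
  [0,0,0,0,0,-0.01,0.015],
  [0,0,0,0,0,-0.03,0.015],
  [0,0,0,0,0,-0.05,0.015],
  [0,0,0,-0.003,0.04,-0.05,0.015],
  [0,0,0,-0.006,0.08,-0.05,0.015],
  [0,0,0,-0.01,0.12,-0.05,0.015],
  [0,0,0,-0.01,0.12,-0.02,0.015],
  [0,0,0,-0.01,0.12,0.01,0.015],
  [0,0,0,-0.01,0.12,0.03,0.015],
  [0,0,0,-0.01,0.12,0.042,0.015],
])

```text
clock: 3.35
position: [0.4387, -0.4199, 0.0282]
ee_rot: [0.84, -0.542, -0.001, -0.0]
ft_force: [0.2, 0.1, -0.5]
grip_width: 0.289
```

Request:
move_arm([
  [0,0,0,0,0,0.003,0.015],
  [0,0,0,0,0,0.005,0.015],
  [0,0,0,0,0,0.006,0.015],
  [0,0,0,0,0,0.007,0.015],
])

```text
clock: 3.75
position: [0.4398, -0.4208, 0.0233]
ee_rot: [0.84, -0.542, 0.001, 0.0]
ft_force: [-0.2, 0.1, -1.2]
grip_width: 0.292
```

```bash
python3 - <<'E'
from h import *
s=cams.camera_params("side");cv2.imwrite("pics/s2.png",cv2.resize(cams.camera("side")[140:380,120:440,::-1],None,fx=2.4,fy=2.4))
print(manip.get_obs()["position"],manip.get_obs()["ft_force"])
E
```

```text
[ 0.43976525 -0.42070357  0.02306445] [ 0.40454169 -0.39614761  1.68059358]
```

View pics/s2.png

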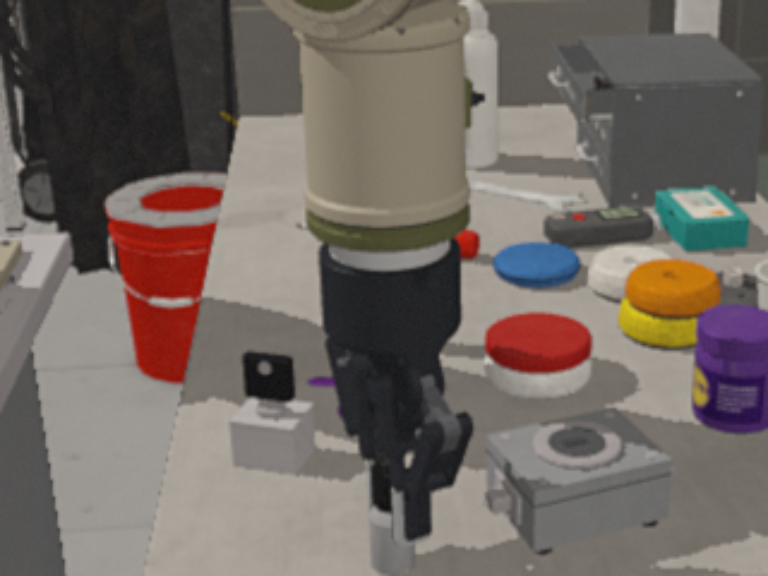

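The bottle is upright in the jaws near the table, and the lock is uncovered. I'll ease down until contact, release slowly and rise.

Request:
move_arm([
  [0,0,0,0,0,0.001,0.015],
  [0,0,0,0,0,0.002,0.015],
  [0,0,0,0,0,0.002,0.015],
])

```text
clock: 4.1
position: [0.44, -0.4208, 0.0229]
ee_rot: [0.84, -0.542, 0.001, 0.0]
ft_force: [-5.8, 5.5, 19.3]
grip_width: 0.288
```

Request:
move_arm([
  [0,0,0,0,0,-0.002,0.015],
  [0,0,0,0,0,-0.002,0.03],
  [0,0,0,0,0,-0.002,0.06],
  [0,0,0,0,0,-0.002,0.06],
  [0,0,0,0,0,-0.002,0.06],
  [0,0,0,0,0,-0.03,0.06],
  [0,0,0,0,0,-0.07,0.06],
  [0,0,0,0,0,-0.11,0.06],
  [0,0,0,0,0,-0.15,0.06],
  [0,0,0,0,0,-0.19,0.06],
])

```text
clock: 5.1
position: [0.4391, -0.4202, 0.2119]
ee_rot: [0.84, -0.542, -0.0, 0.0]
ft_force: [0.4, -0.6, -0.3]
grip_width: 0.702
```

```bash
python3 - <<'E'
from h import *
print(shift([.365,-.297,.215]),manip.get_obs()["grip_width"])
t=cams.camera_params("top")
a,b=[at_z(t,380+x/3.7,190+y/3.7,.092) for x,y in [(74,532),(92,488)]];d=b-a;print(a,b,np.degrees(np.arctan2(d[1],d[0])))
E
```

```text
[-0.14274124  0.01672831 -0.00307425] 0.7023347236045623
[ 0.34923994 -0.28602562  0.092     ] [ 0.37140932 -0.29630186  0.092     ] -24.869285598719312
```

Request:
move_arm([
  [0,0,-8,-0.02,0.0,0,0.06],
  [0,0,-16,-0.04,0.005,0,0.06],
  [0,0,-24,-0.06,0.007,0,0.06],
  [0,0,-32,-0.08,0.01,0,0.06],
  [0,0,-40,-0.1,0.012,0,0.06],
  [0,0,-48,-0.12,0.015,0,0.06],
  [0,0,-56,-0.143,0.017,0,0.06],
  [0,0,-64,-0.143,0.017,0,0.06],
  [0,0,-72,-0.143,0.017,0,0.06],
  [0,0,-80,-0.143,0.017,0,0.06],
])

```text
clock: 6.1
position: [0.3648, -0.2969, 0.2104]
ee_rot: [0.992, 0.128, 0.0, 0.0]
ft_force: [-0.1, -0.5, 0.2]
grip_width: 0.703
```

Request:
move_arm([
  [0,0,-8,0,0,0,0.06],
  [0,0,-16,0,0,0,0.06],
  [0,0,-24,0,0,0,0.06],
  [0,0,-32,0,0,0,0.06],
  [0,0,-40,0,0,0,0.06],
  [0,0,-48,0,0,0,0.06],
  [0,0,-51,0,0,0,0.06],
  [0,0,-51,0,0,0,0.06],
])

```text
clock: 6.9
position: [0.3648, -0.297, 0.2103]
ee_rot: [0.842, 0.54, -0.0, 0.0]
ft_force: [-0.2, 0.0, -1.7]
grip_width: 0.705
```

```bash
python3 - <<'E'
from h import *
o=manip.get_obs(); print(o["position"],o["joint_pos"].round(3),R.from_quat(o["ee_rot"]).as_matrix()[:,0])
p=cams.camera_params("wrist"); im=cams.camera("wrist")[:,:,::-1]; cv2.imwrite("pics/w2.png",im)
u=proj(p,[.362,-.292,.09])[0];print(u)
x,y=int(u[0])-100,int(u[1])-75;print(x,y);cv2.imwrite("pics/w2c.png",cv2.resize(im[y:y+150,x:x+200],None,fx=4,fy=4,interpolation=2))
E
```

```text
[ 0.36483153 -0.29702084  0.21027424] [ 0.928  0.024 -0.344  1.866  0.008  1.253  1.722] [ 4.16629521e-01  9.09076365e-01 -6.95069395e-05]
[327.12169645 218.52534798]
227 143
```

View pics/w2c.png

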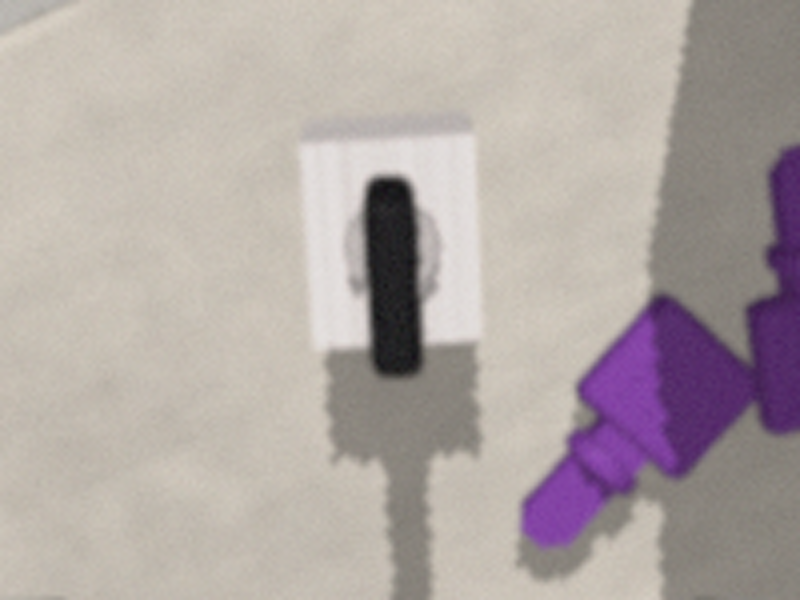

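The crop shows the stand top with corners at (300,140), (472,133), (483,345) and (315,350), and the black bow running from (390,178) to (397,374), upright in it.

```bash
python3 - <<'E'
from h import *
p=cams.camera_params("wrist")
f=lambda u,z:at_z(p,227+u[0]/4,143+u[1]/4,z)
c=np.array([f(u,.034) for u in [(300,140),(472,133),(483,345),(315,350)]]);print(c.mean(0))
for i,j in [(3,0),(2,1),(0,1),(3,2)]:
    d=c[j]-c[i];print(np.hypot(*d[:2]),np.degrees(np.arctan2(d[1],d[0])))
a,b=f((389,190),.076),f((397,370),.076);d=a-b;print("bow",(a+b)/2,np.hypot(*d[:2]),np.degrees(np.arctan2(d[1],d[0])))
o=R.from_quat(manip.get_obs()["ee_rot"]).as_matrix()[:,0];print("jaw",np.degrees(np.arctan2(o[1],o[0])))
print("stand",shift([*c.mean(0)[:2],.04]),"bow",shift([*((a+b)/2)[:2],.04]))
E
```

```text
[ 0.36397059 -0.29376306  0.034     ]
0.04482923569311178 158.4903801161275
0.04519507794957882 159.2465991191044
0.035112340839234736 67.58023084979047
0.0357162430893966 67.01492743353815
bow [ 0.36143876 -0.29298659  0.076     ] 0.03379284184407242 157.8942130336136
jaw 65.25681476366869
stand [ 0.00259944 -0.00213032  0.17028957] bow [ 0.00224492 -0.00475469  0.17028954]
```

Request:
move_arm([
  [0,0,-2.8,0.002,-0.0035,0.04,0.05],
  [0,0,-2.8,0.002,-0.0035,0.08,0.05],
  [0,0,-2.8,0.002,-0.0035,0.12,0.05],
  [0,0,-2.8,0.002,-0.0035,0.15,0.05],
  [0,0,-2.8,0.002,-0.0035,0.164,0.05],
  [0,0,-2.8,0.002,-0.0035,0.164,0.03],
  [0,0,-2.8,0.002,-0.0035,0.164,0.015],
  [0,0,-2.8,0.002,-0.0035,0.164,0.0],
  [0,0,-2.8,0.002,-0.0035,0.164,0.0],
  [0,0,-2.8,0.002,-0.0035,0.164,0.0],
], grip_force=80)

```text
clock: 7.95
position: [0.3634, -0.2944, 0.0476]
ee_rot: [0.828, 0.56, 0.0, 0.001]
ft_force: [-1.3, 1.6, 6.6]
grip_width: 0.103
```

Request:
move_arm([
  [0,0,0,0,0,0,0.0],
  [0,0,0,0,0,0,0.0],
])

```text
clock: 8.15
position: [0.3633, -0.2944, 0.0476]
ee_rot: [0.828, 0.56, 0.0, 0.001]
ft_force: [0.0, 0.8, 6.1]
grip_width: 0.1
```

Request:
move_arm([
  [0,0,0,0,0,-0.01,0.0],
  [0,0,0,0,0,-0.03,0.0],
  [0,0,0,0,0,-0.06,0.0],
  [0,0,-6,-0.002,0.03,-0.09,0.0],
  [0,0,-13,-0.004,0.06,-0.1,0.0],
  [0,0,-20,-0.006,0.1,-0.1,0.0],
  [0,0,-26,-0.008,0.14,-0.1,0.0],
  [0,0,-32,-0.01,0.18,-0.1,0.0],
  [0,0,-38.6,-0.012,0.209,-0.1,0.0],
  [0,0,-38.6,-0.012,0.209,-0.1,0.0],
])

```text
clock: 9.15
position: [0.5543, -0.3832, 0.1459]
ee_rot: [0.595, 0.804, 0.001, 0.0]
ft_force: [-0.4, 0.1, -0.9]
grip_width: 0.105
```

Request:
move_arm([
  [0,0,0,0,0,0,0.0],
  [0,0,0,0,0,0,0.0],
])

```text
clock: 9.35
position: [0.5513, -0.3826, 0.1468]
ee_rot: [0.597, 0.802, -0.0, -0.0]
ft_force: [0.3, 0.6, 0.3]
grip_width: 0.1
```

```bash
python3 - <<'E'
from h import *
o=manip.get_obs(); print(o["position"],o["joint_pos"].round(3),R.from_quat(o["ee_rot"]).as_matrix()[:,0])
p=cams.camera_params("wrist"); im=cams.camera("wrist")[:,:,::-1]; cv2.imwrite("pics/w3.png",im)
cv2.imwrite("pics/t3.png",cams.camera("top")[:,:,::-1]);cv2.imwrite("pics/s3.png",cams.camera("side")[:,:,::-1])
cv2.imwrite("pics/w3c.png",cv2.resize(im[180:330,220:420],None,fx=4,fy=4,interpolation=2))
E
```

```text
[ 0.55130625 -0.3826052   0.14681386] [ 0.831  0.519 -0.41   1.413  0.21   1.253  2.265] [-2.86727674e-01  9.58012120e-01 -1.36083999e-04]
```

View pics/w3c.png

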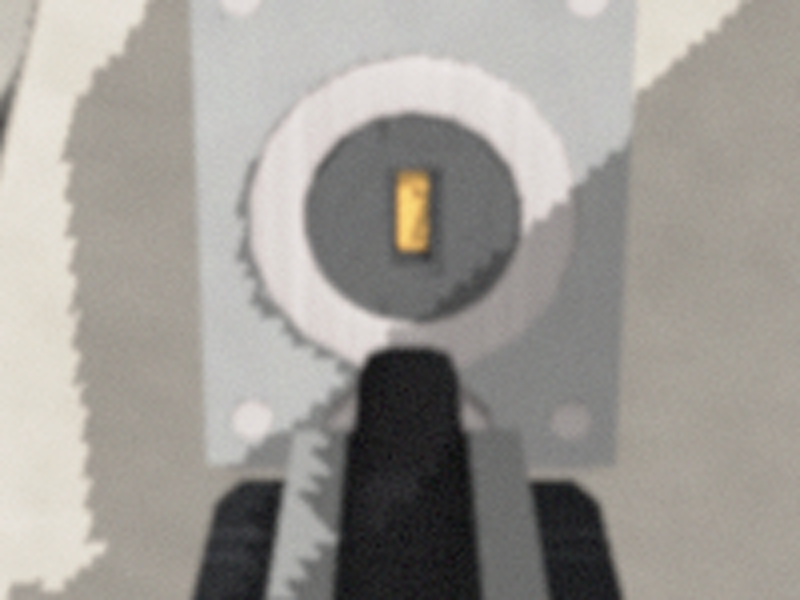

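The key is in hand (bow edge at crop (408,348)) and the slot centre is at crop (413,213), lined up and parallel. Next I compute the offsets.

```bash
python3 - <<'E'
from h import *
p=cams.camera_params("wrist");f=lambda u,z:at_z(p,220+u[0]/4,180+u[1]/4,z)
L=f((413,213),.05);print(L,shift(L)); print("ring",f((412,216),.05))
print("bowcorner",shift(f((408,348),.1468-.002)))
for a,b in [((190,0),(210,465)),((638,0),(614,465))]:
    d=f(b,.046)-f(a,.046);print(np.degrees(np.arctan2(d[1],d[0])))
x=R.from_quat(manip.get_obs()["ee_rot"]).as_matrix()[:,0];print("jaw-90",np.degrees(np.arctan2(x[1],x[0]))-90)
# top/side projected lock for cross-check
for n in("top","side"):print(n,proj(cams.camera_params(n),L))
E
```

```text
[ 0.5497014  -0.38324207  0.05      ] [ 0.00013711 -0.00173485  0.09701404]
ring [ 0.5502288  -0.38325038  0.05      ]
bowcorner [-0.00078503 -0.01699086  0.00221624]
16.795516557083758
16.274985621610274
jaw-90 16.687633422835574
top [[440.6635218 233.9261482]]
side [[360.58605526 323.91620618]]
```

Request:
move_arm([
  [0,0,0,0.001,-0.0017,0.02,0.0],
  [0,0,0,0.001,-0.0017,0.04,0.0],
  [0,0,0,0.001,-0.0017,0.055,0.0],
  [0,0,0,0.001,-0.0017,0.06,0.0],
  [0,0,0,0.001,-0.0017,0.062,0.0],
  [0,0,0,0.001,-0.0017,0.064,0.0],
  [0,0,0,0.001,-0.0017,0.066,0.0],
  [0,0,0,0.001,-0.0017,0.066,0.0],
])

```text
clock: 10.3
position: [0.5504, -0.3824, 0.0807]
ee_rot: [0.597, 0.803, 0.0, 0.0]
ft_force: [-0.6, -0.5, -1.2]
grip_width: 0.098
```

Request:
move_arm([
  [0,0,0,0,0,0.001,0.0],
  [0,0,0,0,0,0.002,0.0],
  [0,0,0,0,0,0.002,0.0],
])

```text
clock: 10.6
position: [0.5505, -0.3824, 0.0789]
ee_rot: [0.597, 0.803, 0.0, 0.001]
ft_force: [0.0, 0.9, 3.7]
grip_width: 0.102
```

No jam: the tip is about 6 mm in and at the pins (4 N). Pushing on.

Request:
move_arm([
  [0,0,0,0,0,0.002,0.0],
  [0,0,0,0,0,0.004,0.0],
  [0,0,0,0,0,0.006,0.0],
  [0,0,0,0,0,0.008,0.0],
  [0,0,0,0,0,0.01,0.0],
  [0,0,0,0,0,0.012,0.0],
  [0,0,0,0,0,0.013,0.0],
  [0,0,0,0,0,0.013,0.0],
])

```text
clock: 11.4
position: [0.5505, -0.3824, 0.0658]
ee_rot: [0.597, 0.803, 0.0, 0.001]
ft_force: [-0.5, 1.0, 6.7]
grip_width: 0.102
```

Request:
move_arm([
  [0,0,0,0,0,0.001,0.0],
  [0,0,0,0,0,0.002,0.0],
  [0,0,0,0,0,0.003,0.0],
  [0,0,0,0,0,0.003,0.0],
])

```text
clock: 11.8
position: [0.5506, -0.3825, 0.0636]
ee_rot: [0.597, 0.802, -0.0, 0.001]
ft_force: [-2.4, 2.7, 12.6]
grip_width: 0.101
```

Request:
move_arm([
  [0,0,0,0,0,0.001,0.0],
  [0,0,0,0,0,0.001,0.0],
  [0,0,0,0,0,0.002,0.0],
  [0,0,0,0,0,0.002,0.0],
])

```text
clock: 12.2
position: [0.5507, -0.3826, 0.0635]
ee_rot: [0.597, 0.802, -0.0, 0.001]
ft_force: [-10.1, 5.8, 27.0]
grip_width: 0.106
```

```bash
python3 - <<'E'
from h import *
o=manip.get_obs(); print(o["position"],o["joint_pos"].round(3),o["ft_force"].round(2),o["torque"].round(2))
im=cams.camera("side")[:,:,::-1]; cv2.imwrite("pics/s4c.png",cv2.resize(im[250:375,300:420],None,fx=4.8,fy=4.8,interpolation=2))
E
```

```text
[ 0.55073037 -0.38255523  0.06351353] [ 0.824  0.592 -0.395  1.49   0.244  1.106  2.243] [-10.09   5.84  27.  ] [ 1.31  2.08 -0.02]
```

View pics/s4c.png

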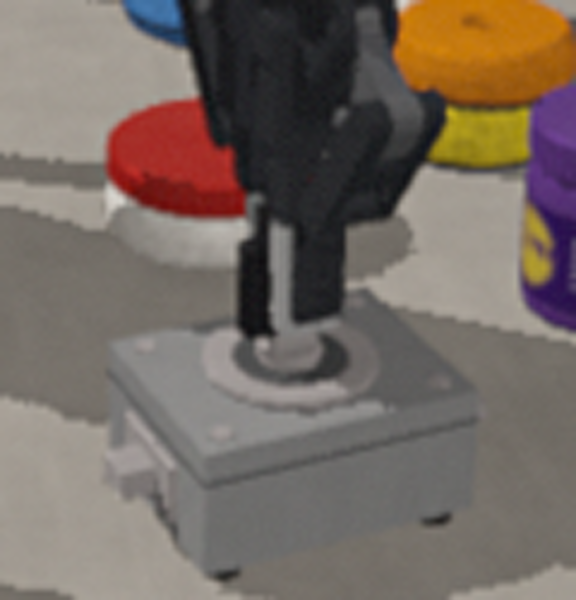

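z stopped dead at 0.0635 while the force rose to 27 N, and 0.0635 − 0.0476 = 16 mm, exactly stand top to lock face. The picture also shows the shoulder seated on the plug, so the key is home. I'll ease the push a little and turn.

Request:
move_arm([
  [0,0,0,0,0,-0.001,0.0],
  [0,0,6,0.0,0.0,-0.001,0.0],
  [0,0,12,0.0,0.0,-0.001,0.0],
  [0,0,18,0.0002,0.0002,-0.001,0.0],
  [0,0,24,0.0003,0.0003,-0.001,0.0],
  [0,0,30,0.0004,0.0005,-0.001,0.0],
  [0,0,30,0.0004,0.0005,-0.001,0.0],
])

```text
clock: 12.95
position: [0.551, -0.3826, 0.0636]
ee_rot: [0.785, 0.619, -0.0, 0.001]
ft_force: [-4.6, 1.8, 18.2]
grip_width: 0.102
```

```bash
python3 - <<'E'
from h import *
o=manip.get_obs(); print(o["position"],o["ft_force"].round(2),o["torque"].round(3),R.from_quat(o["ee_rot"]).inv().apply(o["ft_force"]))
E
```

```text
[ 0.55102843 -0.38262445  0.06360245] [-4.56  1.84 18.24] [ 0.415  1.101 -0.007] [  0.69544175  -4.82317358 -18.24684214]
```

Request:
move_arm([
  [0,0,6,0,0,0,0.0],
  [0,0,12,0.0001,0.0002,0,0.0],
  [0,0,18,0.0002,0.0003,0,0.0],
  [0,0,24,0.0003,0.0004,0,0.0],
  [0,0,30,0.0004,0.0005,0,0.0],
  [0,0,36,0.0005,0.0006,0,0.0],
  [0,0,42,0.0005,0.0007,0,0.0],
  [0,0,48,0.0006,0.0008,0,0.0],
  [0,0,54,0.0006,0.0009,0,0.0],
  [0,0,60,0.0006,0.001,0,0.0],
])

```text
clock: 13.95
position: [0.5509, -0.383, 0.0636]
ee_rot: [0.99, 0.143, -0.0, 0.001]
ft_force: [-9.1, 1.2, 21.5]
grip_width: 0.102
```

```bash
python3 - <<'E'
from h import *
o=manip.get_obs(); print(o["position"],o["ft_force"].round(2),o["torque"].round(3),R.from_quat(o["ee_rot"]).inv().apply(o["ft_force"]))
E
```

```text
[ 0.55090301 -0.38299659  0.06356865] [-9.14  1.15 21.47] [0.389 2.199 0.102] [ -8.4608074   -3.64528386 -21.4735534 ]
```

Request:
move_arm([
  [0,0,3,0,0,0,0.0],
  [0,0,6,0,0,0,0.0],
  [0,0,9,0,0,0,0.0],
  [0,0,11,0,0,0,0.0],
  [0,0,11,0,0,0,0.0],
])

```text
clock: 14.45
position: [0.5507, -0.383, 0.0635]
ee_rot: [0.999, 0.049, -0.0, 0.001]
ft_force: [-9.3, 1.9, 21.0]
grip_width: 0.097
```

```bash
python3 - <<'E'
from h import *
o=manip.get_obs(); x=R.from_quat(o["ee_rot"]).as_matrix()[:,0];print(o["position"],o["ft_force"].round(2),o["torque"].round(3),np.degrees(np.arctan2(x[1],x[0])))
im=cams.camera("side")[:,:,::-1]; cv2.imwrite("pics/s5c.png",cv2.resize(im[250:375,300:420],None,fx=4.8,fy=4.8,interpolation=2))
E
```

```text
[ 0.55073402 -0.38301427  0.06354941] [-9.28  1.89 20.99] [0.416 2.299 0.156] 5.6052444835731325
```

View pics/s5c.png

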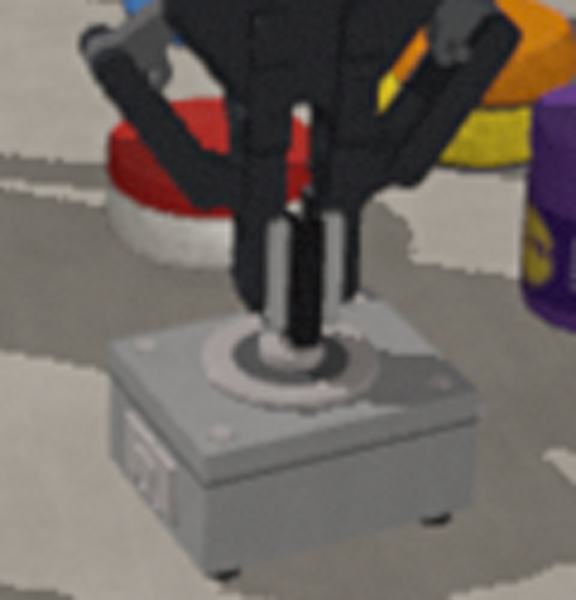

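The bolt is now drawn flush. A few degrees more will make sure it is against the stop, and I'll check the bottle and the bystanders at the same time.

Request:
move_arm([
  [0,0,2,0,0,0,0.0],
  [0,0,4,0,0,0,0.0],
  [0,0,4,0,0,0,0.0],
  [0,0,4,0,0,0,0.0],
])

```text
clock: 14.9
position: [0.5507, -0.383, 0.0636]
ee_rot: [1.0, 0.015, -0.0, 0.001]
ft_force: [-10.6, 2.1, 21.1]
grip_width: 0.104
```

```bash
python3 - <<'E'
from h import *
o=manip.get_obs(); x=R.from_quat(o["ee_rot"]).as_matrix()[:,0];print(o["position"],o["ft_force"].round(2),o["torque"].round(3),np.degrees(np.arctan2(x[1],x[0])))
cv2.imwrite("pics/s6.png",cams.camera("side")[:,:,::-1])
E
```

```text
[ 0.55065444 -0.38298014  0.06356274] [-10.6    2.06  21.12] [0.421 2.387 0.419] 1.6967158981976485
```

View pics/s6.png

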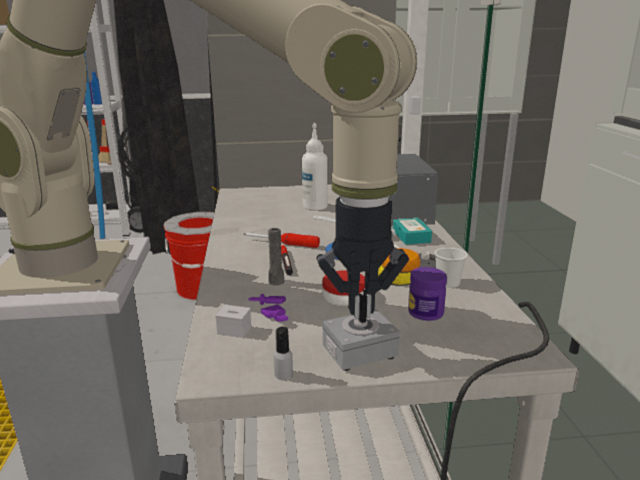

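The torque jumped from 0.16 to 0.42 N m, so the plug is at its stop. z is unchanged, so the key is still home. The bottle stands upright at (283,352) and nothing else has moved.

```bash
python3 -c "
from workcell import manip
print(manip.hand_in())"
```

```text
the job is handed in; nothing more can be done
None
```

The job is done and handed in at about 15 s on the clock; hand-in gives no verdict.

- **Bottle:** I took it off the lock and stood it on the table at about (0.44, −0.42). The final side picture shows it upright. As it went down it pressed the table with about 19 N for a moment.
- **Key pushed home:** I took the black key from its stand; the purple look-alike was left alone. I pushed it in until z stopped changing while the force rose to 27 N. That stop was 16 mm above its height in the stand, exactly the difference between stand top and lock face.
- **Key turned:** I only then turned it clockwise, about 105° at the tool to take up the play. The torque jumped from 0.16 to 0.42 N m, so the plug is against its stop, and the picture shows the bolt drawn in.
- **Final hold:** The arm is still gripping the key and holding it turned, with about 21 N down and a side load of about 10 N.
- **Other things on the table:** They look unmoved in the last picture.
- **Check that disagreed:** Two wrist-camera views placed the lock about 3.5 mm apart. I lined the key up relative to the slot within a single image, and it went in without jamming.

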